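# Dry-lay a stepped picket panel on the setting-out board

## Task

Dry-lay the stepped picket panel on the setting-out board: lay the three pickets flat in their marked lines, feet against the dark foot stop and points away from it, stepping down from left to right as the robot sees it (long brown picket left, white one in the middle, short blue one right). Then lay the two rails flat across all three pickets, square to them, centred side to side and in line with the rail marks at the board's edges: the green rail nearer the foot stop, the bare pine rail beyond it. Leave the tape measure, screw jar, glue bottle and block plane where they are.

Things in the scene. Friction and masses are not known exactly. Their poses are not given: they have to be found in the camera images.
- board: Fixed plywood board, 280 mm wide, top at z 12 mm, dark foot stop 10 mm higher along its near edge. Origin: bench level, under middle of the stop's inner face (feet butt there); x away from stop, y left, z up. Blue lines mark the places: pickets at y +85, 0, -85 mm, points at x 240, 210, 180; rail marks at side edges, rail centre lines x 40 (green), 140 (pine), on the pickets (z 27).
- picket_long: The long dark-brown picket: flat wooden slat 240 mm long, 36 wide, 15 thick, square foot, pointed head (last 18 mm). Loose, under 0.15 kg. Origin: middle of its length and width, on the underside; x along it from foot to point, z up. Starts flat on the bench, point away from the robot, within 10 degrees of straight ahead.
- picket_mid: The middle-length white-painted picket: flat wooden slat 210 mm long, 36 wide, 15 thick, square foot, pointed head (last 18 mm). Loose, under 0.15 kg. Origin: middle of its length and width, on the underside; x along it from foot to point, z up. Starts flat on the bench, point away from the robot, within 10 degrees of straight ahead.
- picket_short: The short blue-painted picket: flat wooden slat 180 mm long, 36 wide, 15 thick, square foot, pointed head (last 18 mm). Loose, under 0.15 kg. Origin: middle of its length and width, on the underside; x along it from foot to point, z up. Starts flat on the bench, point away from the robot, within 10 degrees of straight ahead.
- rail_low: The lower, green (preservative-treated) rail: plain batten 250 mm long, 42 wide, 18 thick, three pairs of small dark screw holes in its top. Loose, under 0.2 kg; ends and edges alike, may lie either way round. Origin: middle of its length and width, on the underside; x along its length, z up. Starts flat on the bench, within 10 degrees of straight ahead.
- rail_high: The upper, bare pale pine rail: plain batten 250 mm long, 32 wide, 18 thick, three pairs of small dark screw holes in its top. Loose, under 0.2 kg; ends and edges alike, may lie either way round. Origin: middle of its length and width, on the underside; x along its length, z up. Starts flat on the bench, within 10 degrees of straight ahead.
- tape: Bystander, leave alone: yellow and black tape measure standing on its base among the timber, 72 mm long, 40 mm wide, 64 mm high. Origin: centre of its underside.
- jar: Bystander, leave alone: brass-coloured jar of screws with a red lid, 68 mm across, 80 mm high. Origin: centre of its underside.
- glue: Bystander, leave alone: green glue bottle with an orange cap, 60 mm across, 150 mm high. Origin: centre of its underside.
- plane: Bystander, leave alone: small iron block plane with brass cap and wooden knob lying beyond the board, 155 mm long (along its y), 50 mm wide, 50 mm high. Origin: centre of its underside.

How it is judged:
By the outcome, as a careful person would: the job done as asked, in the order asked, and still so for the second after the job is handed in, with the robot touching nothing.
It also fails if it takes over 138 s, if anything falls off the work surface, if the arm or the gripper's body presses on something with over 40 N, if the wrist force passes 120 N, or if a joint passes its speed limit or range.

## Robot

A 6-joint arm with a two-finger parallel gripper is mounted at the origin on the work surface. World frame = base frame: x ahead of the robot, y to its left, z up, the work surface at z = 0. Lengths are in m, angles in rad, forces in N, time in s.
With the tool pointing down it reaches from about 0.4 to 0.925 m from the base axis. Payload 12.5 kg.
Tool frame: the origin (TCP) lies on the mounting face of the last link; the fingertips stand 190 mm ahead of it and the grasp point (between the pads) lies 171 mm ahead of it; z points along the fingers, y is the line along which they close (so a half turn about z gives the same grasp; the last joint's range is limited). The gripper opens to 95 mm and grips with 3 to 60 N. Pads are 20 mm wide; open, the fingers measure 119 mm over their backs; the gripper's body (75 mm by 180 mm) begins 59 mm behind the grasp point.
Start: joints at [1.076, 0.491, 1.559, -0, 1.092, -0.106], TCP at [0.237, 0.578, 0.405] pointing down, gripper open.
Joint ranges: [-3.1, 3.1], [-0.84, 2.19], [0.05, 2.79], [-1.13, 4.28], [0.06, 2.93], [-2.69, 2.69]. Speed limits (rad/s): [2.22, 2.22, 2.79, 3.14, 3.14, 3.14].

## Interface

Orientations are given as a 3x3 rotation matrix whose columns are the frame's x, y, z axes.
In Python, from plant import manip gives the robot as it stands. The module is installed in compiled form; this text tells all that it offers.
- The arm moves only by the shell command python3 -m jog 'ROWS'. ROWS is JSON, a list of rows, each a list of 3 entries, a list of its own where there are three numbers: the shift along the world's x, y, z normalised to -1 to 1, where 1 is 6 cm, then the turn about the world's z normalised to -1 to 1, where 1 is 0.15 rad, then the opening, from 0 (shut) to 1 (fully open). In form: [[[dx, dy, dz], twist, grip], ...]. A call has exactly 10 rows; each row shifts and turns the commanded pose from where the row before left it; what a row does not reach is not made up. A row lasts 1/8 s, in which the tool goes at most 62.5 mm and 10.7 degrees, less where a joint would pass 70% of its speed; a pose out of reach is approached as far as the arm can. A call with a number of a shift or a turn outside -1 to 1 is refused whole. A call with a gripper value outside its range is refused whole. The fingers move at their own pace and stop on an object; the grip force is fixed at half the most. Time passes only in rows, so rows that do not move let the fingers close, or fill a call up. It gives the time, the measured TCP pose, the force, the opening and the grip force at its end, in the units of the state.
- manip.read_state(): the state, without advancing time (a new reading comes with each control period).
- manip.snapshot(name): name is "scene" or "top" or "wrist"; returns a dict with "image" (420x560x3 uint8, red, green, blue), "fx", "fy", "cx", "cy" (pixels), "distortion" ([k1, k2, p1, p2, k3] as OpenCV has them; the pictures are not rectified), "view" (4x4, takes a point from world to camera coordinates). Camera axes: x right, y down, z forward; pixel columns grow to the right and rows downward; lengths in m; the calibration is good to about 2 mm. A picture is of the moment at which its call begins. There is no depth.
- manip.close_job(): hands the job in; it is judged then, once.
The state is a dict: "clock": time; "joints": joint angles; "joint_vel": joint speeds; "effort": joint torques, N m; "eef_pos": TCP position; "orientation": TCP orientation; "ft_force": force on the tool from outside, world axes, zero at the start; "ft_torque": the same for the moment, N m; "grip_width": finger opening in m; "grasp_force": force on a finger pad.
Only numpy, scipy, OpenCV 4.12 (cv2) and the standard library are available. Lean on these libraries where they do the work, as an engineer would, in place of code of your own. Each camera call takes 0.05 s, during which the arm holds its last target. There are 200 camera calls.

## Working session

There is one attempt and no reset: what is moved stays moved. The work goes in short steps, Python scripts to look and compute and a shell command to move; the robot and the scene stay as the last step left them, time stands still between calls to the robot, and variables do not carry over. Pictures are saved under pics/ and viewed, at most 15 in all, crops included, and the job is handed in when it is done.

```bash
mkdir -p pics; cat > h.py <<'E'
import cv2, numpy as np
from plant import manip
def snap(n,f=None):
    s=manip.snapshot(n)
    if f: cv2.imwrite('pics/'+f,s['image'][:,:,::-1])
    return s
def K(s): return np.array([[s['fx'],0,s['cx']],[0,s['fy'],s['cy']],[0,0,1.]])
def ray(s,uv,z):
    p=cv2.undistortPoints(np.array(uv,float).reshape(-1,1,2),K(s),np.array(s['distortion'],float)).reshape(-1,2)
    V=np.array(s['view']);R=V[:3,:3];t=V[:3,3];c=-R.T@t
    d=np.c_[p,np.ones(len(p))]@R
    return c+d*((z-c[2])/d[:,2:3])
E
python3 - <<'E'
from h import *
for n in("top","scene"):
    s=snap(n,n+"0.png"); print(n,s['fx'],np.round(np.array(s['view']),3).tolist())
print(manip.read_state())
E
```

```text
top 443.3049217490487 [[0.008, -1.0, 0.002, -0.007], [-0.997, -0.008, -0.082, 0.605], [0.082, -0.001, -0.997, 1.289], [0.0, 0.0, 0.0, 1.0]]
scene 525.8589340314581 [[0.773, 0.635, 0.008, -0.486], [0.558, -0.673, -0.485, -0.317], [-0.302, 0.379, -0.875, 1.581], [0.0, 0.0, 0.0, 1.0]]
{'clock': 0.1, 'joints': array([ 1.07634951e+00,  4.91501218e-01,  1.55939337e+00,  4.41212000e-06,
        1.09168370e+00, -1.05611470e-01]), 'joint_vel': array([ 4.93726954e-05, -1.71663832e-03, -1.17512636e-03, -1.30841812e-03,
       -1.28192567e-03,  7.56119332e-04]), 'effort': array([ 3.36913305e-03, -6.13624620e+01, -2.58606541e+01,  6.93590823e-02,
        4.70309216e-02, -4.39604526e-05]), 'eef_pos': array([0.23691705, 0.57832716, 0.40421721]), 'orientation': array([[-9.25350424e-01,  3.79112611e-01, -4.71176853e-04],
       [ 3.79112888e-01,  9.25350025e-01, -8.65733460e-04],
       [ 1.07793041e-04, -9.79736041e-04, -9.99999514e-01]]), 'ft_force': array([-0.2250825 ,  0.2491809 , -0.08758444]), 'ft_torque': array([-0.02730616,  0.00028487, -0.02064789]), 'grasp_force': 0.0, 'grip_width': 0.0951236420518409}
```

View pics/top0.png

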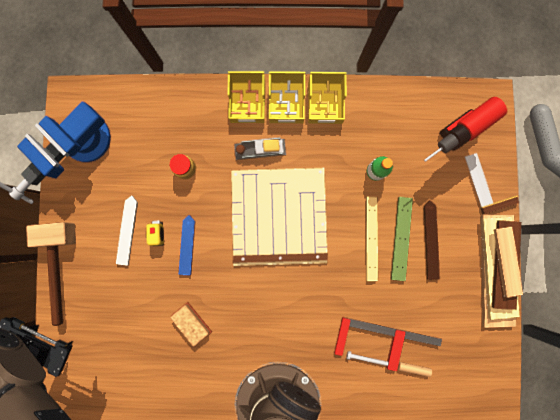

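View pics/scene0.png

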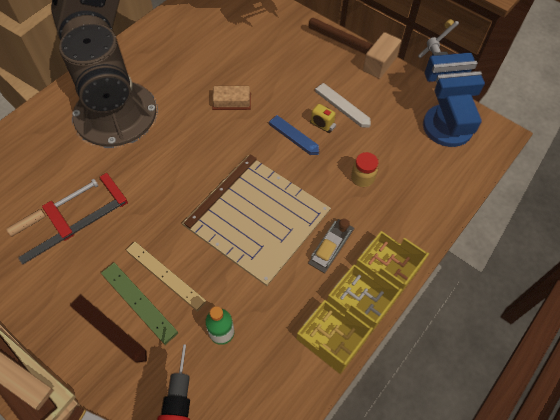

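The top view shows the board at about (232-328, 168-265). The white picket is at (126,231), blue at (187,246), pine at (372,238), green at (402,238) and brown at (432,241), with the tape at (154,233). The scene view confirms the same layout.

```bash
cat >> h.py <<'E'
RNG={'brown':((0,60,15),(15,255,75)),'white':((0,0,190),(180,45,255)),'blue':((105,120,60),(125,255,255)),'green':((35,60,50),(75,255,200)),'pine':((18,50,185),(32,150,255))}
def piece(s,c,box,z):
    hsv=cv2.cvtColor(np.ascontiguousarray(s['image']),cv2.COLOR_RGB2HSV)
    m=cv2.inRange(hsv,*map(np.array,RNG[c])); k=np.zeros_like(m); x0,y0,x1,y1=box;k[y0:y1,x0:x1]=255;m&=k
    m=cv2.morphologyEx(m,cv2.MORPH_CLOSE,np.ones((5,5)))
    cs,_=cv2.findContours(m,cv2.RETR_EXTERNAL,cv2.CHAIN_APPROX_NONE);ct=max(cs,key=cv2.contourArea)
    P=ray(s,ct[:,0],z)[:,:2]
    (c0,(w,h),_)=r=cv2.minAreaRect((P*1000).astype(np.float32)); b=cv2.boxPoints(r)
    e=[b[1]-b[0],b[2]-b[1]];v=max(e,key=np.linalg.norm);v=v*np.sign(v[0]) if abs(v[0])>abs(v[1]) else v*np.sign(v[1])
    return np.round(c0,1),np.round(sorted((w,h)),1),round(float(np.degrees(np.arctan2(v[1],v[0]))),2)
E
python3 - <<'E'
from h import *
s=snap("top")
B={'white':(105,185,145,275),'blue':(170,205,205,285),'pine':(360,190,385,290),'green':(385,185,418,290),'brown':(420,195,445,290)}
for c,b in B.items(): print(c,piece(s,c,b,.018 if c in('pine','green') else .015))
print(np.round(ray(s,[[232,170],[325,168],[327,264],[234,266]],.012),3).tolist())
im=cv2.resize(s['image'][160:272,225:335],None,fx=5,fy=5,interpolation=cv2.INTER_CUBIC)
cv2.imwrite('pics/bd.png',im[:,:,::-1])
E
```

```text
white (array([515.2, 456.7]), array([ 36.4, 206.5]), -6.4)
blue (array([472.1, 272.4]), array([ 34.5, 173.7]), -3.31)
pine (array([ 497.9, -279.9]), array([ 30.2, 249.6]), -0.31)
green (array([ 496.6, -369.5]), array([ 41.5, 246.9]), -5.59)
brown (array([ 487.9, -444. ]), array([  6.1, 218.8]), 2.0)
[[0.699, 0.14, 0.012], [0.707, -0.14, 0.012], [0.42, -0.146, 0.012], [0.412, 0.13, 0.012]]
```

View pics/bd.png

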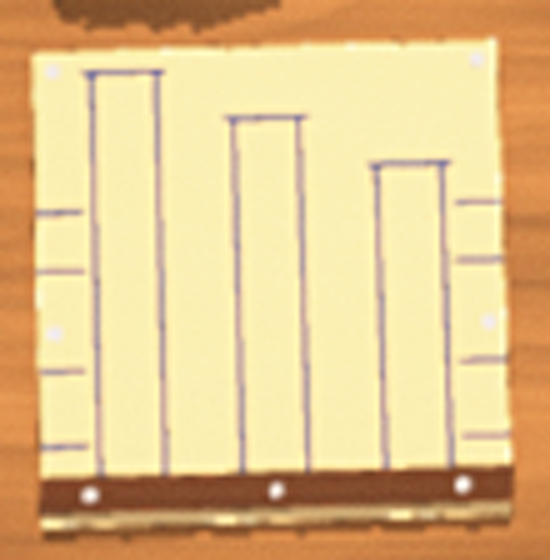

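The crop shows the marked lanes, with line ends at (125,72), (265,117) and (411,162), and lane feet at (132,474), (274,470) and (417,466). The rail marks sit at left rows 212/271/371/447 and right rows 202/259/359/436.

```bash
python3 - <<'E'
from h import *
s=snap("top")
C=np.array([[125,72],[265,117],[411,162],[132,474],[274,470],[417,466],[38,212],[38,271],[41,371],[43,447],[501,202],[502,259],[506,359],[508,436]],float)
uv=(C+.5)/5-.5+[225,160]
W=ray(s,uv,.012)[:,:2]*1000
B=np.array([[240,85],[210,0],[180,-85],[0,85],[0,0],[0,-85],[156,140],[124,140],[61,140],[19,140],[156,-140],[124,-140],[61,-140],[19,-140]],float)
b0,w0=B.mean(0),W.mean(0);a,b=B-b0,W-w0
th=np.arctan2((a[:,0]*b[:,1]-a[:,1]*b[:,0]).sum(),(a*b).sum());R=np.array([[np.cos(th),-np.sin(th)],[np.sin(th),np.cos(th)]])
t=w0-R@b0;print(np.degrees(th),t);print(np.round(W-(B@R.T+t),1).tolist(), (b**2).sum()/(a**2).sum())
hsv=cv2.cvtColor(s['image'],cv2.COLOR_RGB2HSV)
for c in [(432,220),(432,260),(420,240),(443,240),(372,240),(402,250),(187,250),(126,230)]: print(c,hsv[c[1],c[0]])
E
python3 -m jog '[[[0,0,0],0,1],[[0,0,0],0,1],[[0,0,0],0,1],[[1,-1,0],-1,1],[[1,-1,0],-1,1],[[1,-0.1,0],-1,1],[[1,0,0],0,1],[[0.5,0,0],0,1],[[0,0,0],0,1],[[0,0,0],0,1]]'
```

```text
1.8598268321403608 [449.34737785  -5.58089068]
[[0.5, -0.3], [1.1, 1.1], [1.9, -0.8], [-0.2, 0.2], [0.1, 0.9], [0.3, 0.9], [1.3, -1.5], [-2.1, -1.1], [1.2, -1.7], [-1.9, -2.2], [0.4, 0.9], [-1.8, 1.4], [1.4, 1.0], [-2.3, 1.1]] 0.9930438591176272
(432, 220) [ 10 180  85]
(432, 260) [ 10 168  88]
(420, 240) [ 14 168 223]
(443, 240) [ 13 167 214]
(372, 240) [ 26  90 251]
(402, 250) [ 39 120 164]
(187, 250) [109 156 180]
(126, 230) [ 21  13 251]
clock: 1.45
eef_pos: [0.4746, 0.484, 0.4046]
orientation: [[-0.668, 0.744, -0.0], [0.744, 0.668, -0.0], [0.0, -0.001, -1.0]]
ft_force: [0.6, 0.4, -0.2]
grip_width: 0.0955
grasp_force: 0.0
```

```bash
python3 -m jog '[[[0.35,-0.22,-0.45],0.97,1],[[0.32,-0.23,-0.45],0.97,1],[[0,0,0],0.97,1],[[0,0,0],0.97,1],[[0,0,0],0.97,1],[[0,0,0],0,1],[[0,0,0],0,1],[[0,0,0],0,1],[[0,0,0],0,1],[[0,0,0],0,1]]'; python3 - <<'E'
from h import *
s=snap("wrist","w1.png");V=s['view'];print(s['fx'],np.round(V,3).tolist(),(-V[:3,:3].T@V[:3,3]).round(3))
st=manip.read_state();print(st['eef_pos'],st['joints'].round(2))
E
```

```text
clock: 2.7
eef_pos: [0.5155, 0.457, 0.3508]
orientation: [[-0.994, 0.112, 0.0], [0.112, 0.994, 0.0], [0.0, 0.0, -1.0]]
ft_force: [-0.2, 0.9, 0.4]
grip_width: 0.0952
grasp_force: 0.0
326.83338303838934 [[0.111, 0.994, -0.0, -0.512], [0.957, -0.107, 0.268, -0.46], [0.266, -0.03, -0.963, 0.216], [0.0, 0.0, 0.0, 1.0]] [0.44  0.466 0.332]
[0.51552127 0.45695506 0.35075173] [ 0.63  0.63  1.44  0.    1.06 -0.83]
```

View pics/w1.png

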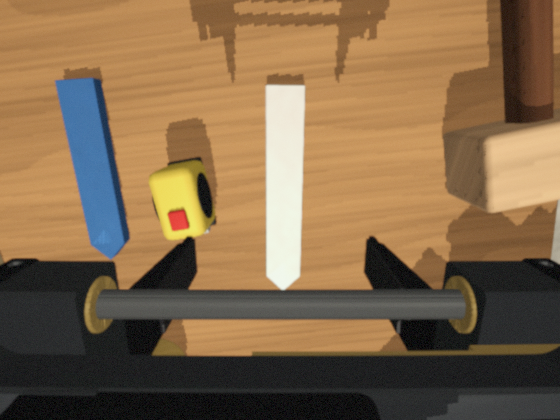

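The wrist view shows the white picket at (285,85)-(283,290), the tape at (183,200) and the blue picket at (80,80)-(110,258).

```bash
sed -i "s/(0,60,15),(15,255,75)/(0,60,15),(15,255,120)/" h.py; python3 - <<'E'
from h import *
s=snap("wrist")
print(piece(s,'white',(250,70,320,310),.015),piece(s,'blue',(50,70,135,262),.015))
print(piece(snap('top'),'brown',(420,195,445,290),.015))
E
```

```text
(array([516.3, 461.4]), array([ 35.7, 208. ]), -7.03) (array([474.3, 280.2]), array([ 40.8, 176.7]), -3.22)
(array([ 491.1, -459. ]), array([ 40.5, 237.1]), 2.05)
```

```bash
python3 -m jog '[[[0,0.05,-0.9],0,1],[[0,0,-0.9],0,1],[[0,0,-0.6],0,1],[[0,0,-0.23],0,1],[[0,0,0],0,1],[[0,0,0],0,0],[[0,0,0],0,0],[[0,0,0],0,0],[[0,0,0],0,0],[[0,0,0],0,0]]'
```

```text
clock: 4.1
eef_pos: [0.5155, 0.46, 0.193]
orientation: [[-0.994, 0.111, 0.0], [0.111, 0.994, 0.0], [-0.0, 0.0, -1.0]]
ft_force: [0.4, -0.3, -0.4]
grip_width: 0.0508
grasp_force: 0.0
```

```bash
python3 -m jog '[[[0,0,0],0,0],[[0,0,0],0,0],[[0,0,0],0,0],[[0,0,1],0,0],[[0,0,1],0,0],[[0,0,1],0.48,0],[[0,-1,0],0.48,0],[[0,-1,0],0,0],[[0,-1,0],0,0],[[0,-1,0],0,0]]'; python3 -m jog '[[[0.2,-1,0],0,0],[[0.2,-1,0],0,0],[[0.2,-1,0],0,0],[[0.14,-0.7,0],0,0],[[0,0,0],0,0],[[0,0,0],0,0],[[0,0,0],0,0],[[0,0,0],0,0],[[0,0,0],0,0],[[0,0,0],0,0]]';  python3 - <<'E'
from h import *
s=snap("wrist","w2.png")
E
```

```text
clock: 5.35
eef_pos: [0.5151, 0.2182, 0.3731]
orientation: [[-0.999, -0.033, 0.0], [-0.033, 0.999, 0.0], [-0.0, 0.0, -1.0]]
ft_force: [1.1, -0.5, 0.2]
grip_width: 0.0359
grasp_force: 30.0
clock: 6.6
eef_pos: [0.5599, -0.0017, 0.373]
orientation: [[-0.999, -0.033, 0.0], [-0.033, 0.999, 0.0], [-0.0, 0.0, -1.0]]
ft_force: [-0.1, 0.2, -0.7]
grip_width: 0.036
grasp_force: 30.0
```

View pics/w2.png

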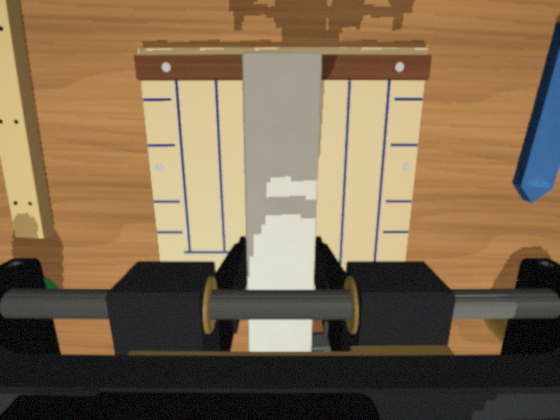

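The held white picket hides the middle lane. The stop's inner edge is at row 80, the short lane's lines are at columns 177/217 and the long lane's at 349/388. Rail marks are at rows about 99, 145, 201 and 232. I'll refine the board pose from these.

```bash
cat >> h.py <<'E'
def dark(s,pts,horizontal):  # centre of dark line near each pt along a 7-px half-window
    g=s['image'].astype(float)[:,:,0]; out=[]
    for u,v in pts:
        a=np.arange(-6,7)
        q=g[v,u+a] if horizontal else g[v+a,u]
        w=np.clip(np.median(q)-15-q,0,None); d=(w*a).sum()/w.sum()
        out.append((u+d,v) if horizontal else (u,v+d))
    return np.array(out)
E
python3 - <<'E'
from h import *
from scipy.optimize import least_squares
s=snap("wrist")
vs=np.arange(90,232,8)
L={}
for n,(u0,u1) in {'a':(177,190),'b':(217,223),'c':(349,345),'d':(388,378)}.items():
    L[n]=ray(s,dark(s,[(int(round(u0+(u1-u0)*(v-80)/165)),v) for v in vs],True),.012)[:,:2]*1000
M={}
for i,v in enumerate((99,145,201,232)):
    M[i]=(ray(s,dark(s,[(u,v) for u in ((158,162,166) if i<2 else (164,168,174))],False),.012)[:,:2]*1000, ray(s,dark(s,[(u,v) for u in ((400,404,408,412) if i<2 else (394,398,402))],False),.012)[:,:2]*1000)
th=[];
for n in L: 
    p=np.polyfit(L[n][:,0],L[n][:,1],1); th.append(np.degrees(np.arctan(p[0]))); print(n,p.round(4),np.polyval(p,500))
for i in M: print(i,M[i][0].mean(0).round(1),M[i][1].mean(0).round(1))
g=s['image'][:,:,0].astype(int); print(g[70:88,200],g[70:88,365])
print(ray(s,[(200,80),(365,80)],.012)[:,:2]*1000)
E
```

```text
a [ 3.500000e-02 -1.231644e+02] -105.64964166726648
b [ 3.48000e-02 -8.38227e+01] -66.44647479445315
c [3.50000e-02 4.75872e+01] 65.10835661289259
d [3.66000e-02 8.60117e+01] 104.31168210401569
0 [ 471.4 -122. ] [462.7 121.5]
1 [ 516.7 -124.7] [507.7 127.6]
2 [ 576.7 -121.2] [568. 127.]
3 [ 611.9 -123.3] [603.  131.6]
[111 113 110 109 116 112 110 112 103 110 168 210 219 219 219 221 220 220] [110 112 117 115 116 116 111 110 103 125 185 213 218 219 219 220 218 219]
[[452.21027843 -83.4474283 ]
 [446.7631774   78.75599534]]
```

```bash
python3 - <<'E'
from h import *
s=snap("wrist");g=s['image'].astype(int)
sat=cv2.cvtColor(s['image'],cv2.COLOR_RGB2HSV)[:,:,1]
st=manip.read_state();y=st['orientation'][:2,1];print(st['eef_pos'])
for v in (62,70,100,130,150,220,240):
    m=np.where(sat[v,225:340]<50)[0]+225
    P=ray(s,[(m[0]-.5,v),(m[-1]+.5,v)],st['eef_pos'][2]-.178)[:,:2]*1000
    print(v,m[0],m[-1],P.round(1).tolist(),'off along tool y',((P.mean(0)-st['eef_pos'][:2]*1000)@y).round(2))
v=np.where(sat[30:80,283]<50)[0]+30;print(v[0],ray(s,[(283,v[0]-.5)],st['eef_pos'][2]-.178)*1000)
E
```

```text
[ 0.55990701 -0.00198794  0.37296381]
62 243 321 [[461.0, -21.3], [459.8, 14.3]] off along tool y 1.75
70 243 321 [[464.4, -21.3], [463.2, 14.5]] off along tool y 1.75
100 244 319 [[477.4, -20.8], [476.2, 14.4]] off along tool y 1.55
130 244 318 [[491.0, -20.7], [489.8, 14.8]] off along tool y 1.33
150 245 317 [[500.3, -20.2], [499.2, 15.0]] off along tool y 1.34
220 246 315 [[535.8, -19.5], [534.6, 16.2]] off along tool y 1.13
240 225 317 [[547.0, -30.4], [545.4, 17.9]] off along tool y -3.8
53 [[456.44073564  -3.19171376 194.96380885]]
```

```bash
python3 -m jog '[[[-0.06,0.03,-0.9],0,0],[[0,0,-0.9],0,0],[[0,0,-0.6],0,0],[[0,0,-0.3],0,0],[[0,0,-0.09],0,0],[[0,0,0],0,0],[[-0.03,0,0],0,0],[[-0.03,0,0],0,0],[[-0.03,0,0],0,0],[[0,0,0],0,0]]'
```

```text
clock: 8.0
eef_pos: [0.5521, -0.0003, 0.2065]
orientation: [[-0.999, -0.032, 0.006], [-0.032, 0.999, -0.0], [-0.006, -0.001, -1.0]]
ft_force: [7.7, 0.9, -0.3]
grip_width: 0.0354
grasp_force: 30.0
```

```bash
python3 -m jog '[[[0,0,-0.02],0,0],[[0,0,0],0,0],[[0,0,0],0,0.7],[[0,0,0],0,0.7],[[0,0,0],0,0.7],[[0,0,0],0,0.7],[[0,0,0.6],0,0.7],[[0,0,1],0,0.7],[[0,0,1],0,0.7],[[0,0,0],0,0.7]]'; python3 - <<'E'
from h import *
s=snap("wrist","w3.png")
E
```

```text
clock: 9.25
eef_pos: [0.551, -0.0002, 0.3645]
orientation: [[-0.999, -0.033, 0.008], [-0.033, 0.999, -0.001], [-0.008, -0.001, -1.0]]
ft_force: [0.5, 0.9, -0.4]
grip_width: 0.0668
grasp_force: 0.0
```

View pics/w3.png

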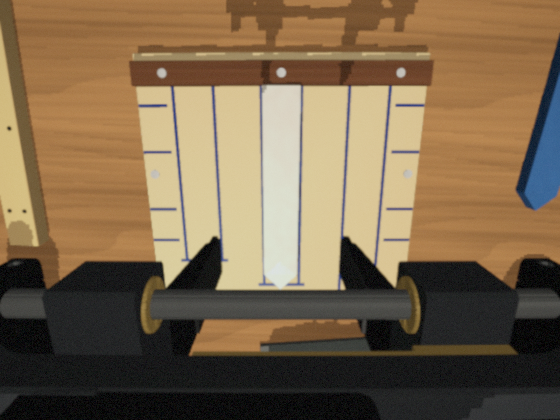

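The white picket lies inside its lines with its foot on the stop, columns 262-301 between lines 261/302. Next is blue.

```bash
python3 -m jog '[[[-0.26,0.92,0],-0.2,0.7],[[-0.26,0.92,0],-0.2,0.7],[[-0.26,0.92,0],-0.2,0.7],[[-0.26,0.92,0],0,0.7],[[-0.26,0.9,0],0,0.7],[[0,0,-1],0,0.7],[[0,0,-0.9],0,0.7],[[0,0,-0.6],0,0.7],[[0,0,-0.3],0,0.7],[[0,0,0],0,0.7]]'
```

```text
clock: 10.55
eef_pos: [0.4722, 0.2743, 0.1907]
orientation: [[-0.998, 0.057, -0.003], [0.057, 0.998, -0.001], [0.003, -0.001, -1.0]]
ft_force: [0.2, 0.3, -0.3]
grip_width: 0.0665
grasp_force: 0.0
```

```bash
python3 -m jog '[[[0,0,0.03],0,0],[[0,0,0],0,0],[[0,0,0],0,0],[[0,0,0],0,0],[[0,0,0],0,0],[[0,0,1],0,0],[[0,0,1],0,0],[[0.2,-1,0],0.2,0],[[0.2,-1,0],0.2,0],[[0.2,-1,0],0.2,0]]';python3 -m jog '[[[0.22,-1,0],0,0],[[0.22,-1,0],0,0],[[0.21,-1,0],0,0],[[0,0,0],0,0],[[0,0,0],0,0],[[0,0,0],0,0],[[0,0,0],0,0],[[0,0,0],0,0],[[0,0,0],0,0],[[0,0,0],0,0]]';  python3 - <<'E'
from h import *
s=snap("wrist","w4.png")
st=manip.read_state();z=st['eef_pos'][2]-.178
h=cv2.cvtColor(s['image'],cv2.COLOR_RGB2HSV)
m=cv2.inRange(h,np.array(RNG['blue'][0]),np.array(RNG['blue'][1]));m[:,:225]=0;m[:,340:]=0
v=np.where((m>0).sum(1)>30)[0][0];print(v)
for r in (v+8,v+40,v+80):
    u=np.where(m[r]>0)[0];print(r,u[0],u[-1],ray(s,[(u[0]-.5,r),(u[-1]+.5,r)],z)[:,:2].round(4).tolist())
print('foot',ray(s,[(283,v-.5)],z))
E
```

```text
clock: 11.8
eef_pos: [0.5089, 0.0929, 0.3145]
orientation: [[-0.999, -0.034, 0.001], [-0.034, 0.999, 0.0], [-0.001, 0.0, -1.0]]
ft_force: [0.9, -0.2, 0.2]
grip_width: 0.0358
grasp_force: 30.0
clock: 13.05
eef_pos: [0.5479, -0.0853, 0.3142]
orientation: [[-0.999, -0.033, 0.0], [-0.033, 0.999, 0.0], [-0.0, 0.0, -1.0]]
ft_force: [-1.1, -0.3, -0.6]
grip_width: 0.0358
grasp_force: 30.0
90
98 244 317 [[0.4645, -0.1042], [0.4633, -0.0699]]
130 245 316 [[0.4789, -0.1036], [0.4778, -0.0695]]
170 246 315 [[0.498, -0.1031], [0.4969, -0.0688]]
foot [[ 0.46016199 -0.08603615  0.13616727]]
```

View pics/w4.png

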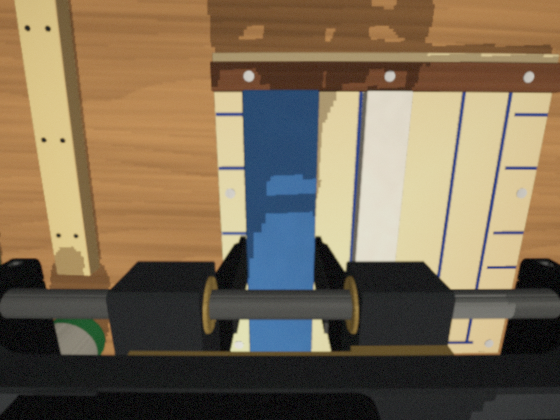

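The blue picket is over its lane with its foot at row 90, about 7 mm short of the stop. White is still in place.

```bash
python3 -m jog '[[[-0.08,-0.01,-0.9],0,0],[[0,0,-0.5],0,0],[[0,0,-0.3],0,0],[[0,0,-0.12],0,0],[[0,0,0],0,0],[[-0.03,0,0],0,0],[[-0.03,0,0],0,0],[[-0.02,0,0],0,0],[[0,0,0],0,0],[[0,0,0],0,0]]'
```

```text
clock: 14.35
eef_pos: [0.5396, -0.0861, 0.2058]
orientation: [[-0.999, -0.032, 0.006], [-0.032, 0.999, -0.001], [-0.006, -0.001, -1.0]]
ft_force: [9.1, 2.2, 0.5]
grip_width: 0.0357
grasp_force: 30.0
```

```bash
python3 -m jog '[[[0,0,-0.01],0,0.7],[[0,0,0],0,0.7],[[0,0,0],0,0.7],[[0,0,0],0,0.7],[[0,0,0.5],0,0.7],[[0,0,1],0,0.7],[[0,0,0.5],0,0.7],[[-0.25,-1,0],0,0.7],[[-0.25,-1,0],0,0.7],[[-0.3,-1,0],0,0.7]]';python3 -m jog '[[[0,-1,0],0,0.7],[[0,-1,0],0,0.7],[[0,-1,0],0,0.7],[[0,-0.23,0],0,0.7],[[0,0,0],0,0.7],[[0,0,0],0,0.7],[[0,0,0],0,0.7],[[0,0,0],0,0.7],[[0,0,0],0,0.7],[[0,0,0],0,0.7]]';  python3 - <<'E'
from h import *
s=snap("wrist","w5.png");print(piece(s,'brown',(250,20,320,310),.015),manip.read_state()['joints'].round(2))
s=snap("top","t5.png")
B={'pine':(360,190,385,290),'green':(385,185,418,290)}
cv2.imwrite('pics/t5c.png',cv2.resize(s['image'][140:300,220:460],None,fx=3,fy=3)[:,:,::-1])
E
```

```text
clock: 15.6
eef_pos: [0.4897, -0.2675, 0.3246]
orientation: [[-0.999, -0.033, 0.0], [-0.033, 0.999, -0.0], [-0.0, -0.0, -1.0]]
ft_force: [1.1, -0.2, -0.8]
grip_width: 0.0664
grasp_force: 0.0
clock: 16.85
eef_pos: [0.4904, -0.4596, 0.3245]
orientation: [[-0.999, -0.033, 0.0], [-0.033, 0.999, -0.0], [-0.0, -0.0, -1.0]]
ft_force: [0.4, 0.3, 0.1]
grip_width: 0.0665
grasp_force: 0.0
(array([ 475.3, -454.9]), array([ 68.6, 211.1]), 1.91) [-0.85  0.64  1.52  0.    0.99 -2.45]
```

View pics/w5.png

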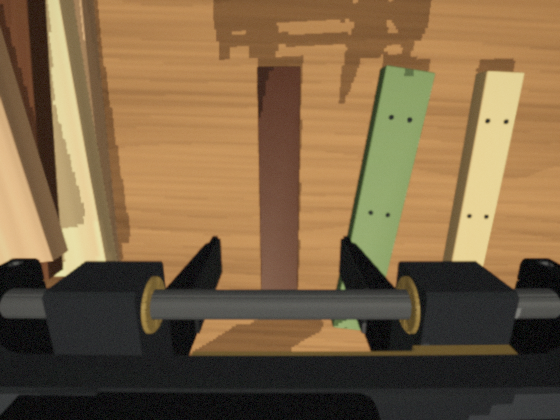

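The brown picket is centred between the fingers, columns 259-300, with its foot at row 67.

```bash
python3 -m jog '[[[0,0,-0.9],0,0.7],[[0,0,-0.7],0,0.7],[[0,0,-0.4],0,0.7],[[0,0,-0.2],0,0.7],[[0,0,0],0,0],[[0,0,0],0,0],[[0,0,0],0,0],[[0,0,0],0,0],[[0,0,0],0,0],[[0,0,1],0,0]]';python3 -m jog '[[[0,0,1],0,0],[[0.15,1,0],0,0],[[0.15,1,0],0,0],[[0.15,1,0],0,0],[[0.15,1,0],0,0],[[0.15,1,0],0,0],[[0.15,1,0],0,0],[[0.15,1,0],0,0],[[0.15,1,0],0,0],[[0.18,1,0],0,0]]';  python3 -m jog '[[[0,0.08,0],0,0],[[0,0,0],0,0],[[0,0,0],0,0],[[0,0,0],0,0],[[0,0,0],0,0],[[0,0,0],0,0],[[0,0,0],0,0],[[0,0,0],0,0],[[0,0,0],0,0],[[0,0,0],0,0]]'; python3 - <<'E'
from h import *
s=snap("wrist","w6.png")
st=manip.read_state();z=st['eef_pos'][2]-.178
cv2.imwrite('pics/w6c.png',cv2.resize(s['image'][0:300,130:430],None,fx=2,fy=2)[:,:,::-1])
print([ (v,ray(s,[(283,v)],z)[0,:2].round(4).tolist()) for v in range(10,90,10)])
E
```

```text
clock: 18.2
eef_pos: [0.4898, -0.4592, 0.2489]
orientation: [[-0.999, -0.033, -0.005], [-0.033, 0.999, 0.006], [0.005, 0.007, -1.0]]
ft_force: [-0.0, 0.4, 0.2]
grip_width: 0.0357
grasp_force: 30.0
clock: 19.45
eef_pos: [0.5731, 0.0823, 0.3123]
orientation: [[-0.999, -0.033, -0.0], [-0.033, 0.999, 0.0], [0.0, 0.0, -1.0]]
ft_force: [2.2, -0.6, -1.7]
grip_width: 0.0358
grasp_force: 30.0
clock: 20.7
eef_pos: [0.5731, 0.0852, 0.3123]
orientation: [[-0.999, -0.033, -0.0], [-0.033, 0.999, 0.0], [0.0, 0.0, -1.0]]
ft_force: [-0.9, -0.0, -0.4]
grip_width: 0.0354
grasp_force: 30.0
[(10, [0.4526, 0.0833]), (20, [0.4565, 0.0834]), (30, [0.4605, 0.0836]), (40, [0.4646, 0.0837]), (50, [0.4687, 0.0839]), (60, [0.4728, 0.084]), (70, [0.477, 0.0842]), (80, [0.4813, 0.0843])]
```

View pics/w6c.png

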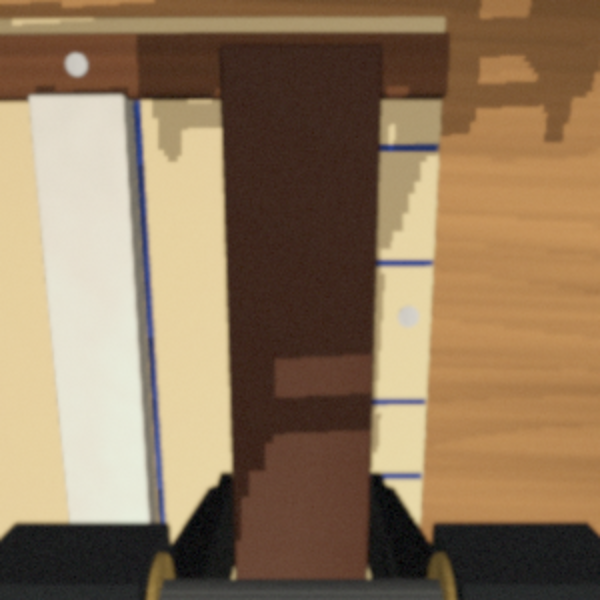

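Brown is over its lane with its foot near image row 22, about 11 mm from the stop.

```bash
python3 -m jog '[[[-0.12,-0.01,-0.9],0,0],[[0,0,-0.5],0,0],[[0,0,-0.3],0,0],[[0,0,-0.09],0,0],[[0,0,0],0,0],[[-0.04,0,0],0,0],[[-0.03,0,0],0,0],[[-0.03,0,0],0,0],[[0,0,0],0,0],[[0,0,0],0,0]]'
```

```text
clock: 22.0
eef_pos: [0.5615, 0.0845, 0.2061]
orientation: [[-0.999, -0.033, 0.007], [-0.033, 0.999, 0.0], [-0.007, 0.0, -1.0]]
ft_force: [9.9, 1.3, -0.4]
grip_width: 0.0361
grasp_force: 30.0
```

Contact with the stop. Release, rise and check all three pickets.

```bash
python3 -m jog '[[[0,0,-0.01],0,0.7],[[0,0,0],0,0.7],[[0,0,0],0,0.7],[[0,0,0],0,0.7],[[0,0,0.5],0,0.7],[[0,0,1],0,0.7],[[0,0,1],0,0.7],[[0.4,-1,0.8],0,0.7],[[0.4,-0.4,0],0,0.7],[[0.4,0,0],0,0.7]]'; python3 -m jog '[[[0.4,0,0],0,0.7],[[0.4,0,0],0,0.7],[[0,0,0],0,0.7],[[0,0,0],0,0.7],[[0,0,0],0,0.7],[[0,0,0],0,0.7],[[0,0,0],0,0.7],[[0,0,0],0,0.7],[[0,0,0],0,0.7],[[0,0,0],0,0.7]]';python3 - <<'E'
from h import *
s=snap("wrist","w7.png");print(manip.read_state()['eef_pos'])
E
```

```text
clock: 23.25
eef_pos: [0.627, 0.0122, 0.3924]
orientation: [[-1.0, -0.031, 0.001], [-0.031, 1.0, -0.0], [-0.001, -0.0, -1.0]]
ft_force: [-0.1, 1.0, -0.3]
grip_width: 0.0667
grasp_force: 0.0
clock: 24.5
eef_pos: [0.6746, 0.0139, 0.3916]
orientation: [[-0.999, -0.033, 0.0], [-0.033, 0.999, 0.0], [-0.0, 0.0, -1.0]]
ft_force: [0.4, -0.7, 0.1]
grip_width: 0.0668
grasp_force: 0.0
[0.67457128 0.01392423 0.39158033]
```

View pics/w7.png

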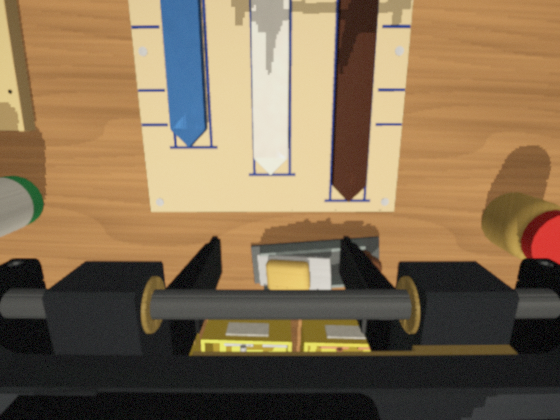

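All three pickets lie in their lines, with points at (190,146), (270,174) and (348,200) on the end bars. The bystanders are untouched. Next is the green rail.

```bash
python3 -m jog '[[[-0.42,-0.92,0],-0.3,0.8],[[-0.42,-0.92,0],-0.3,0.8],[[-0.42,-0.92,0],-0.27,0.8],[[-0.42,-0.91,0],0,0.8],[[-0.42,-0.91,0],0,0.8],[[-0.43,-0.91,0],0,0.8],[[-0.43,-0.91,0],0,0.8],[[0,0,-0.8],0,0.8],[[0,0,-0.5],0,0.8],[[0,0,0],0,0.8]]';python3 - <<'E'
from h import *
s=snap("wrist","w8.png");print(piece(s,'green',(200,20,360,310),.018),piece(s,'pine',(300,20,540,270),.018),manip.read_state()['eef_pos'])
E
```

```text
clock: 25.8
eef_pos: [0.4967, -0.3701, 0.3119]
orientation: [[-0.995, 0.098, -0.003], [0.098, 0.995, 0.003], [0.003, 0.002, -1.0]]
ft_force: [-0.5, 0.1, 0.2]
grip_width: 0.076
grasp_force: 0.0
(array([ 475.2, -365.8]), array([ 40.7, 204.8]), -5.78) (array([ 469.5, -276.2]), array([ 32.4, 194.8]), -0.18) [ 0.49710019 -0.37020935  0.31355146]
```

View pics/w8.png

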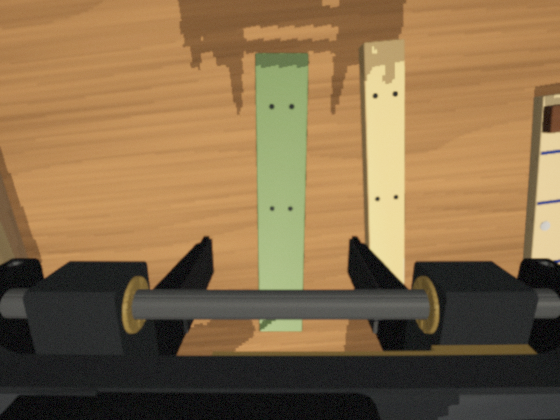

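The green rail is centred between the fingers, columns 256-307, with its near end at row 54.

```bash
python3 -m jog '[[[0,0.01,-0.9],0,0.8],[[0,0,-0.6],0,0.8],[[0,0,-0.3],0,0.8],[[0,0,-0.18],0,0.8],[[0,0,0],0,0],[[0,0,0],0,0],[[0,0,0],0,0],[[0,0,0],0,0],[[0,0,0],0,0],[[0,0,0],0,0]]'; python3 -m jog '[[[0,0,0.5],0,0],[[0,0,1],0,0],[[0,0,1],0,0],[[0,0,1],0,0],[[0,0,0],0,0],[[0,0,0],0,0],[[0,0,0],0,0],[[0,0,0],0,0],[[0,0,0],0,0],[[0,0,0],0,0]]';python3 - <<'E'
from h import *
s=snap("wrist")
st=manip.read_state();z=st['eef_pos'][2]-.194+.018;print(st['eef_pos'])
h=cv2.cvtColor(s['image'],cv2.COLOR_RGB2HSV)
m=cv2.inRange(h,np.array((35,60,30)),np.array(RNG['green'][1]));m[:,:225]=0;m[:,340:]=0
v=np.where((m>0).sum(1)>30)[0][0];u=np.where(m[v+8]>0)[0];print(v,u[0],u[-1])
p=ray(s,[((u[0]+u[-1])/2,v-.5)],z)[0];print('end',p,'off along rail',(p-st['eef_pos'])@st['orientation'][:,0]*1000)
E
```

```text
clock: 27.1
eef_pos: [0.497, -0.3695, 0.1954]
orientation: [[-0.995, 0.098, 0.001], [0.098, 0.995, -0.0], [-0.001, -0.0, -1.0]]
ft_force: [-1.0, 0.9, 6.3]
grip_width: 0.0417
grasp_force: 30.0
clock: 28.35
eef_pos: [0.497, -0.3695, 0.4045]
orientation: [[-0.995, 0.098, -0.0], [0.098, 0.995, 0.0], [0.0, 0.0, -1.0]]
ft_force: [0.2, 0.3, -1.4]
grip_width: 0.0418
grasp_force: 30.0
[ 0.49701054 -0.36949445  0.40463653]
0 234 328
end [ 0.37355707 -0.35620075  0.22863653] off along rail 124.12528902191828
```

```bash
python3 -m jog '[[[0,0.6,0],-0.96,0],[[0,0.6,0],-0.96,0],[[0,0.6,0],-0.96,0],[[0,0.6,0],-0.96,0],[[0,0.6,0],-0.96,0],[[0,0.6,0],-0.96,0],[[0,0.6,0],-0.96,0],[[-0.04,0.6,0],-0.96,0],[[-0.04,0.6,0],-0.96,0],[[-0.04,0.6,0],-0.95,0]]'; python3 -m jog '[[[0,0.12,0],0,0],[[0,0,-0.9],0,0],[[0,0,-0.3],0,0],[[0,0,0],0,0],[[0,0,0],0,0],[[0,0,0],0,0],[[0,0,0],0,0],[[0,0,0],0,0],[[0,0,0],0,0],[[0,0,0],0,0]]'; python3 - <<'E'
from h import *
s=snap("scene","s9.png");snap("wrist","w9.png")
st=manip.read_state();print(st['eef_pos'],np.degrees(np.arctan2(st['orientation'][1,1],st['orientation'][0,1])))
E
```

```text
clock: 29.65
eef_pos: [0.4896, -0.0083, 0.405]
orientation: [[-0.03, 1.0, 0.001], [1.0, 0.03, -0.0], [-0.0, 0.001, -1.0]]
ft_force: [0.1, -0.0, -0.2]
grip_width: 0.0415
grasp_force: 30.0
clock: 30.9
eef_pos: [0.4898, -0.0022, 0.3329]
orientation: [[-0.035, 0.999, 0.0], [0.999, 0.035, 0.0], [-0.0, 0.0, -1.0]]
ft_force: [-0.5, -0.3, -1.7]
grip_width: 0.042
grasp_force: 30.0
[ 0.48977236 -0.00228368  0.3328025 ] 1.9767565384231112
```

View pics/w9.png

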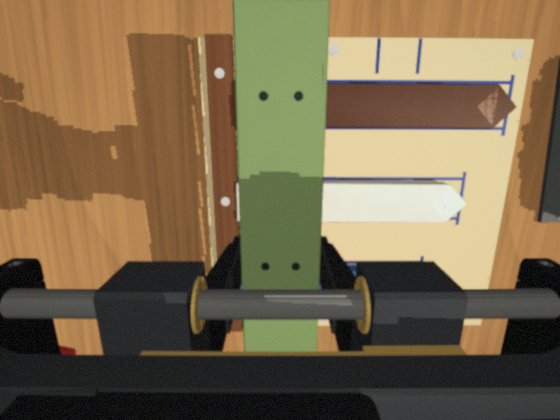

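The green rail is square across the lanes, ahead of its set-down.

```bash
python3 -m jog '[[[0,0,-0.8],0,0],[[0,0,-0.5],0,0],[[0,0,-0.3],0,0],[[0,0,-0.2],0,0],[[0,0,-0.03],0,0],[[0,0,0],0,0],[[0,0,0],0,0],[[0,0,0],0,0],[[0,0,0],0,0],[[0,0,0],0,0]]'
```

```text
clock: 32.25
eef_pos: [0.4898, -0.0023, 0.2231]
orientation: [[-0.034, 0.999, 0.0], [0.999, 0.034, -0.0], [-0.0, 0.0, -1.0]]
ft_force: [-0.2, -0.5, -0.8]
grip_width: 0.0417
grasp_force: 30.0
```

```bash
python3 -m jog '[[[0,0,-0.015],0,0],[[0,0,0],0,0.65],[[0,0,0],0,0.65],[[0,0,0],0,0.65],[[0,0,0.3],0,0.65],[[0,0,0.8],0,0.65],[[0,0,1],0,0.65],[[0,0,0.4],0,0.65],[[0,-0.5,0],0.9,0.7],[[0,-0.5,0],0.9,0.7]]'; python3 -m jog '[[[0.02,-0.4,0],0.93,0.7],[[0.02,-0.4,0],0.93,0.7],[[0.02,-0.4,0],0.93,0.7],[[0.02,-0.4,0],0.93,0.7],[[0.02,-0.4,0],0.93,0.7],[[0.02,-0.4,0],0.93,0.7],[[0,-0.4,0],0.93,0.7],[[0,-0.4,0],0.93,0.7],[[0,-0.4,-0.8],0.93,0.7],[[0,0,0],0.03,0.7]]'; python3 - <<'E'
from h import *
s=snap("wrist","w10.png");print(piece(s,'pine',(225,10,340,310),.018))
st=manip.read_state();print(st['eef_pos'],np.degrees(np.arctan2(st['orientation'][1,1],st['orientation'][0,1])))
E
```

```text
clock: 33.5
eef_pos: [0.4896, -0.0627, 0.3726]
orientation: [[-0.305, 0.952, 0.001], [0.952, 0.305, -0.0], [-0.001, 0.001, -1.0]]
ft_force: [-0.4, 0.1, -0.3]
grip_width: 0.0663
grasp_force: 0.0
clock: 34.75
eef_pos: [0.4964, -0.2791, 0.3215]
orientation: [[-1.0, 0.008, -0.004], [0.008, 1.0, 0.003], [0.004, 0.003, -1.0]]
ft_force: [-0.1, 0.5, 0.5]
grip_width: 0.0666
grasp_force: 0.0
(array([ 477. , -276.4]), array([ 33.1, 208. ]), -0.13)
[ 0.4967781  -0.27848847  0.32329696] 89.46734576306767
```

View pics/w10.png

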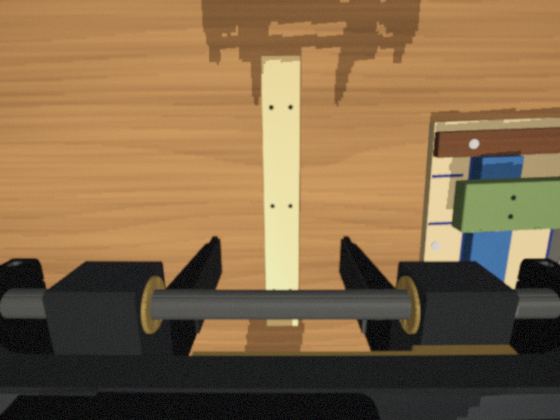

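The pine rail is centred between the fingers, columns 262-300. The placed green rail is visible at (505,205), between its marks.

```bash
python3 -m jog '[[[0.015,0.01,-0.9],0,0.7],[[0,0,-0.7],0,0.7],[[0,0,-0.35],0,0.7],[[0,0,-0.2],0,0.7],[[0,0,0],0,0],[[0,0,0],0,0],[[0,0,0],0,0],[[0,0,0],0,0],[[0,0,0],0,0],[[0,0,0],0,0]]'
```

```text
clock: 36.05
eef_pos: [0.4979, -0.2777, 0.1957]
orientation: [[-1.0, 0.006, 0.001], [0.006, 1.0, -0.0], [-0.001, -0.0, -1.0]]
ft_force: [-0.4, 0.2, 6.5]
grip_width: 0.0315
grasp_force: 30.0
```

```bash
python3 -m jog '[[[0,0,0.5],0,0],[[0,0,1],0,0],[[0,0,1],0,0],[[0,0,0.9],0,0],[[0,0,0],-0.7,0],[[0,0.4,0],-0.95,0],[[0,0.5,0],-0.95,0],[[0,0.5,0],-0.95,0],[[0.1,0.5,0],-0.95,0],[[0.1,0.5,0],-0.95,0]]'; python3 -m jog '[[[0.3,0.5,0],-0.95,0],[[0.3,0.5,0],-0.95,0],[[0.3,0.5,0],-0.95,0],[[0.3,0.5,0],-0.95,0],[[0.13,0.24,0],-0.95,0],[[0,0,-0.7],0,0],[[0,0,-0.4],0,0],[[0,0,0],0,0],[[0,0,0],0,0],[[0,0,0],0,0]]'; python3 - <<'E'
from h import *
s=snap("wrist","w11.png")
st=manip.read_state();print(st['eef_pos'],np.degrees(np.arctan2(st['orientation'][1,1],st['orientation'][0,1])))
E
```

```text
clock: 37.3
eef_pos: [0.5098, -0.1327, 0.3992]
orientation: [[-0.676, 0.737, -0.0], [0.737, 0.676, 0.0], [0.0, 0.0, -1.0]]
ft_force: [-0.3, 0.1, -1.3]
grip_width: 0.0316
grasp_force: 30.0
clock: 38.55
eef_pos: [0.5898, 0.0006, 0.3343]
orientation: [[-0.034, 0.999, 0.002], [0.999, 0.034, -0.0], [-0.0, 0.002, -1.0]]
ft_force: [-0.1, 0.1, -0.5]
grip_width: 0.032
grasp_force: 30.0
[0.5897404  0.00066702 0.33420311] 1.9702802286689798
```

View pics/w11.png

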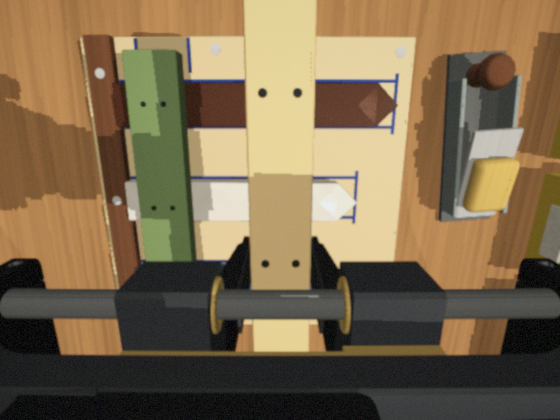

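The pine rail is square over its marks. The green rail and the pickets are undisturbed.

```bash
python3 -m jog '[[[0,0.005,-0.8],0,0],[[0,0,-0.5],0,0],[[0,0,-0.3],0,0],[[0,0,-0.2],0,0],[[0,0,-0.045],0,0],[[0,0,0],0,0],[[0,0,0],0,0],[[0,0,0],0,0],[[0,0,0],0,0],[[0,0,0],0,0]]'
```

```text
clock: 39.85
eef_pos: [0.5897, 0.001, 0.2227]
orientation: [[-0.035, 0.999, 0.001], [0.999, 0.035, -0.0], [-0.0, 0.001, -1.0]]
ft_force: [-0.1, -0.4, 2.8]
grip_width: 0.0318
grasp_force: 30.0
```

Touching down (2.8 N). Release, rise, move clear and check from the top.

```bash
python3 -m jog '[[[0,0,0],0,0.6],[[0,0,0],0,0.6],[[0,0,0],0,0.6],[[0,0,0],0,0.6],[[0,0,0.3],0,0.6],[[0,0,0.8],0,0.6],[[0,0,1],0,0.6],[[0,0,0.7],0,0.6],[[0,0,0.3],0,0.6],[[0,0,0],0,0.6]]'; python3 -m jog '[[[0,0.8,0],0,0.6],[[0,1,0],0,0.6],[[0,1,0],0,0.6],[[0,1,0],0,0.6],[[0,1,0],0,0.6],[[-0.3,1,0],0,0.6],[[0,0,0],0,0.6],[[0,0,0],0,0.6],[[0,0,0],0,0.6],[[0,0,0],0,0.6]]'; python3 - <<'E'
from h import *
s=snap("top","t12.png")
cv2.imwrite('pics/t12c.png',cv2.resize(s['image'][160:272,225:335],None,fx=5,fy=5,interpolation=cv2.INTER_CUBIC)[:,:,::-1])
for c,b,z in (('green',(230,215,330,268),.045),('pine',(400,400,401,401),0)):
    try: print(c,piece(s,c,b,z))
    except Exception as e: print(e)
E
```

```text
clock: 41.1
eef_pos: [0.5893, 0.0011, 0.4108]
orientation: [[-0.035, 0.999, 0.004], [0.999, 0.035, -0.0], [-0.001, 0.004, -1.0]]
ft_force: [-1.0, -0.2, -0.4]
grip_width: 0.057
grasp_force: 0.0
clock: 42.35
eef_pos: [0.5722, 0.3478, 0.4085]
orientation: [[-0.033, 0.999, 0.0], [0.999, 0.033, -0.0], [-0.0, 0.0, -1.0]]
ft_force: [0.2, -0.0, -0.1]
grip_width: 0.057
grasp_force: 0.0
green (array([488.5,  -5.7]), array([ 40.6, 243.8]), 91.71)
max() iterable argument is empty
```

View pics/t12c.png

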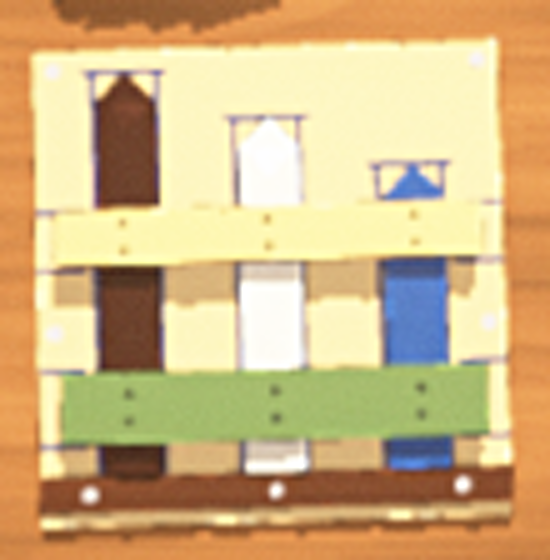

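The crop shows all three pickets in their lines, pine centred on its marks (about rows 207/265), green on its marks (about rows 371/445), and feet at the stop. One last numeric check on the rail hole centres.

```bash
python3 - <<'E'
from h import *
s=snap("top");th=np.radians(1.9);R=np.array([[np.cos(th),-np.sin(th)],[np.sin(th),np.cos(th)]])
C=np.array([[267,233],[123,237],[414.5,227],[276,404.5],[128,407],[421,400.5]])
print(((ray(s,(C+.5)/5-.5+[225,160],.045)[:,:2]*1000-[449.35,-5.58])@R).round(1))
C=np.array([[124,72],[268,117],[413,163]]);print(((ray(s,(C+.5)/5-.5+[225,160],.027)[:,:2]*1000-[449.35,-5.58])@R).round(1))
E
```

```text
[[139.    1.5]
 [138.7  85.6]
 [140.3 -84.6]
 [ 39.1  -1.2]
 [ 39.8  84.7]
 [ 39.3 -85.3]]
[[238.4  84.2]
 [209.2  -0.8]
 [179.6 -86.1]]
```

All within about 1.5 mm, so I'm handing in.

```bash
python3 -c "
from plant import manip
print(manip.close_job())"
```

```text
the job is handed in; nothing more can be done
None
```

The picket panel is dry-laid as asked and handed in: the last picture puts all pickets and rails within about 2 mm of their marks, the arm clear of everything, bystanders left alone, about 42 s used.

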